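Hold the spring-return release key turned

ROBOT

A 6-joint arm with a two-finger parallel gripper is mounted at the origin on a cart in front of the work surface, level with it; the furniture and walls round the work are solid. World frame = base frame: x ahead of the robot, y to its left, z up, the work surface at z = 0. Lengths are in m, angles in rad, forces in N, time in s.
With the tool pointing down it reaches from about 0.425 to 0.95 m from the base axis. Payload 3.5 kg.
Tool frame: the origin (TCP) lies midway between the tips of the shut fingers; the grasp point (between the pads) lies 19 mm behind it; z points along the fingers, y is the direction in which the jaws open and shut (so a half turn about z gives the same grasp; the last joint's range is limited). The gripper opens to 85 mm and grips with 20 to 120 N. Pads are 22 mm wide; open, the fingers measure 114 mm over their backs; the gripper's body (76 mm by 85 mm) begins 54 mm behind the grasp point. The pads swing forward as they close: fully open they stand 13 mm farther back than shut.
Start: joints at [-1.269, 0.286, 1.577, -0, 1.279, -0.15], TCP at [0.295, -0.607, 0.231] pointing down, gripper open.
Joint ranges: [-2.77, 2.77], [-0.9, 2.22], [0.21, 2.48], [-1.53, 4.67], [0.24, 2.81], [-2.84, 2.84]. Speed limits (rad/s): [2.79, 2.79, 3.14, 3.14, 3.14, 3.14].

INTERFACE

Orientations are given as a unit quaternion [x, y, z, w].
In Python, from plant import ctrl gives the robot as it stands.
- The arm moves only by the tool apply_moves, never from a script. Its argument "moves" is a list that holds one entry, the list of rows, each a list of 7 numbers: the shift along the tool's x, y, z in m, then the turn, a rotation vector about the tool's x, y, z in degrees, then the gripper's target within -1 to 1 (shut at 1, half-way at 0, fully open at -1). In form: [[[tx, ty, tz, ax, ay, az, hand], ...]]. A call has 1 to 12 rows; each row shifts and turns the pose as measured when the row begins, along the tool's axes as they then stand; what a row does not reach is not made up. A row lasts 1/10 s, in which the tool goes at most 50 mm and 8.59 degrees, less where a joint would pass 70% of its speed; a pose out of reach is approached as far as the arm can. A call with a gripper value outside its range is refused whole. The fingers move at their own pace and stop on an object; "force" is the grip in N (left out, the last holds). Time passes only in rows, so rows that do not move let the fingers close. It gives the time, the measured TCP pose, the force and the opening at its end, in the units of the state.
- ctrl.get_state(): the state, without advancing time (a new reading comes with each control period).
- ctrl.read_camera(name): name is "scene" or "top"; returns the picture (384x512x3 uint8, red, green, blue); there is no depth.
- ctrl.get_calibration(name): a dict with "camera_matrix" (3x3 intrinsics, pixels), "k1" (the pictures are not rectified: a ray, as slopes to the right and down, at radius r is drawn at 1 + k1 r^2 times it, then the intrinsics apply), "cam_to_world" (4x4, takes a point from camera to world coordinates). Camera axes: x right, y up, looking along -z (the intrinsics and any distortion apply to the point x, -y, -z); pixel columns grow to the right and rows downward; lengths in m; the calibration is good to about 2 mm. A picture is of the moment at which its call begins. get_calibration takes no time and is no camera call.
- ctrl.sign_off(): hands the job in, once; it reports no verdict.
The state is a dict: "time": time; "qpos": joint angles; "dq": joint speeds; "joint_efforts": joint torques, N m; "eef_pos": TCP position; "tcp_rot": TCP orientation; "contact_force": force on the tool from outside, world axes, zero at the start; "wrist_torque": the same for the moment, N m; "opening": opening from 0.0 (shut) to 1.0 (fully open).
Only numpy, scipy, OpenCV 4.12 (cv2) and the standard library are available. Lean on these libraries where they do the work, as an engineer would, in place of code of your own. Each camera call takes 0.05 s, during which the arm holds its last target. There are 200 camera calls.

TASK

Take the square-headed key out of the steel key block, put it in the key switch on the grey box and work it fully home; the discs inside are sticky, so it will not go straight in but needs rocking a little each way as you press. Then turn it a quarter turn clockwise (seen from above) and keep it there against the return spring: the job ends with the key still gripped and held turned. Leave the round-headed key and the other things where they are.

Things in the scene. Friction and masses are not known exactly. Their poses are not given: they have to be found in the camera images.
- key: the key to use: square black head (upright plate 32 mm wide along y, 12 mm thick along x, z = 4.5 to 43 mm; grip it across its thickness) on a round steel shoulder 18 mm across. Origin: centre of the shoulder's underside, z up. 50 g. It stands upright in one end slot of the key block, either end, shoulder on the block's top. It works the same turned half round.
- key_tip (a point): centre of the key's blade tip, 32 mm below the key's origin. From the origin down: a round neck 6 mm thick to z = -8 mm, then the flat steel blade, 18 mm wide (y) and 5 mm thick (x), to the tip.
- round_key: another key, with a round black head (39 mm disc, 12 mm thick), standing in the other end slot of the block. Its 23.5 mm blade does not fit the switch. Origin and axes as for the key. Leave it alone.
- key_block: fixed steel block, 54 mm (x) by 150 mm (y) by 42 mm high on a 78 mm wide foot plate; three slots 7.8 mm by 26 mm (long way along y) in its top at y = -45, 0 and 45 mm; keys in the end slots, the middle one empty. Origin: centre of its underside, z up.
- lock_box: fixed grey box of the key switch, 124 mm (x) by 96 mm (y) by 52 mm high; origin: centre of its underside, z up. On its top, 18 mm from the centre toward -x, stands the round lock cylinder, 47 mm across, its face 66 mm above the worktop. A lamp 10 mm high stands at x = +34 mm.
- keyhole (a point): centre of the keyhole in the cylinder's steel face; z up, y along the slot at rest (the key's y goes along it, either way). The face plate is fixed, 5 mm thick; its slot is 20.5 mm long, 7 mm wide at the waist and flared, so the blade can rock 0.42 rad each way. Home, the key's origin is here. Only with the shoulder within 3 mm of the face can the key turn further.
- disc_stack (a point): point on the lock's axis 13 mm below the face, on top of two hidden discs of 8 mm, slots 6.4 mm wide. They stand 0.24 to 0.34 rad off line, one each way, held by friction. Pushed straight, the tip stops on the upper (key origin 19 mm above the face), then the lower (11 mm). Pressed with 5 to 10 N and rocked slowly from end to end of the play it drops in, and the disc turns with the key.
- lock_plug (a joint): angle of the brass plug (8 mm thick, slot 7 mm, just under the face plate), rad: 0 at rest, in line with the keyhole, grows clockwise seen from above; quarter turn 1.57, stop 1.72; the switch makes from 1.15 on. A spring (0.17 N m/rad) turns it back when let go; with friction it takes about 0.4 N m at the quarter turn. It lags the key by up to 0.1 rad of play.
- lens_box: bystander: flat blue lens box, 50 by 50 by 15 mm, lying; origin: centre of its underside
- nozzle: bystander: copper nozzle, 24 mm across, 32 mm high, standing; origin: centre of its underside
- marker: bystander: black marker pen, 128 mm long, 15 mm thick, lying along its x; origin: centre of its underside
- pendant: bystander: dark hand-held keypad, 105 by 44 by 20 mm, lying along its x; origin: centre of its underside
Things that resemble listed ones, but are neither listed nor needed, are in the scene too. What is shaped like the key but brown is not meant.

How it is judged:
On the way, in this order (a step that is already met when the one before it is completed fails the run):
1. the square-headed key is lifted out of the block (height (world z) of key above 0.078 m).
2. it is fully home in the key switch: shoulder within 4 mm of the face, centred (z of key in the frame of keyhole below 0.004 m and horizontal distance between key and keyhole below 0.004 m and value of joint lock_plug below 1 rad).
At the end, for the whole second after the job is handed in: the square-headed key is in the key switch with its shoulder within 4 mm of the face, upright (within 0.15 rad) and centred within 4 mm, the plug is turned clockwise by more than 1.15 rad, and the fingers still hold the key there (more than 2 N on it), at rest (value of joint lock_plug above 1.15 rad and z of key in the frame of keyhole below 0.004 m and horizontal distance between key and keyhole below 0.004 m and angle between key's own z axis and vertical below 0.15 rad and contact force between the fingers and key above 2 N and linear speed of key below 0.02 m/s); the arm keeps its last pose, push and grip.
It fails at once if the round-headed key is moved by more than 20 mm (distance of round_key from where it was at the start of the episode above 0.02 m).
It fails at once if a bystander is moved by more than 30 mm (distance of any of lens_box, nozzle, marker, pendant from where it was at the start of the episode above 0.03 m).
It also fails if it takes over 54 s, if anything falls off the work surface, if the arm or the gripper's body presses on something with over 40 N, if the wrist force passes 120 N, or if a joint passes its speed limit or range.

## Working session

There is one attempt and no reset: what is moved stays moved. The work goes in short steps, Python scripts to look and compute and a tool call to move; the robot and the scene stay as the last step left them, time stands still between calls to the robot, and variables do not carry over. Pictures are saved under pics/ and viewed, about 8 in all and at most 12, crops included, and the job is handed in when it is done.

Besides the shell and the picture viewer there is one more tool, called by a JSON object that holds its "op" and its "data", one argument or row to a line. apply_moves: Moves the arm, as the interface text tells. Its arguments: {"type":"object","properties":{"moves":{"type":"array","items":{"type":"array","items":{"type":"array","items":{"type":"number"}}}},"force":{"type":"number"}},"required":["moves"]}

```bash
mkdir -p pics; ls
cat > h.py <<'E'
from plant import ctrl
import numpy as np, cv2
def snap(n,f,crop=None,s=1):
    im=ctrl.read_camera(n); im=cv2.cvtColor(im,cv2.COLOR_RGB2BGR); cv2.imwrite('pics/raw_'+f,im)
    if crop: x0,y0,x1,y1=crop; im=im[y0:y1,x0:x1]
    cv2.imwrite('pics/'+f,cv2.resize(im,None,fx=s,fy=s,interpolation=cv2.INTER_CUBIC))
def ray(n,u,v):
    c=ctrl.get_calibration(n);K=np.array(c['camera_matrix']);T=np.array(c['cam_to_world'])
    p=cv2.undistortPoints(np.array([[[u,v]]],float),K,np.array([c['k1'],0,0,0.]))[0,0]
    return T[:3,3],T[:3,:3]@np.array([p[0],-p[1],-1])
def atz(n,u,v,z):
    o,d=ray(n,u,v); return o+d*(z-o[2])/d[2]
def proj(n,P):
    c=ctrl.get_calibration(n);K=np.array(c['camera_matrix']);T=np.array(c['cam_to_world'])
    q=T[:3,:3].T@(np.array(P)-T[:3,3]); a=np.array([q[0],-q[1]])/-q[2]; a=a*(1+c['k1']*(a@a))
    return K[:2,:2]@a+K[:2,2]
E
python3 - <<'E'
from h import *
snap('scene','s0.png',None,1.5);snap('top','t0.png',None,1.5)
for n in('scene','top'):
    c=ctrl.get_calibration(n);print(c['k1'],np.round(c['camera_matrix'],1).tolist(),np.round(c['cam_to_world'],3).tolist())
print(ctrl.get_state())
E
```

```text
pics
-0.06146911896065211 [[471.9, 0.0, 262.2], [0.0, 471.9, 193.3], [0.0, 0.0, 1.0]] [[-0.821, 0.269, -0.503, -0.014], [-0.57, -0.355, 0.741, 0.883], [0.02, 0.895, 0.445, 0.603], [0.0, 0.0, 0.0, 1.0]]
-0.07524240444576316 [[440.1, 0.0, 257.1], [0.0, 440.1, 182.9], [0.0, 0.0, 1.0]] [[0.118, 0.972, -0.204, 0.293], [-0.993, 0.116, -0.021, 0.005], [0.004, 0.205, 0.979, 1.393], [0.0, 0.0, 0.0, 1.0]]
{'time': 0.1, 'qpos': array([-1.26898438e+00,  2.87129660e-01,  1.57803859e+00, -3.26729225e-06,
        1.27864155e+00, -1.50034178e-01]), 'dq': array([ 0.0003729 , -0.00038983, -0.00214433,  0.00192035,  0.00044225,
        0.00046015]), 'joint_efforts': array([ 1.46430457e-04, -4.07298374e+01, -2.93700367e+01, -1.74628562e-04,
        3.41583946e-03,  5.78873610e-06]), 'eef_pos': array([ 0.29454589, -0.60666974,  0.23004614]), 'tcp_rot': array([ 9.74587046e-01,  2.24006386e-01, -8.56067623e-05, -1.10526011e-03]), 'contact_force': array([-0.38891353,  0.12121266,  0.79080618]), 'wrist_torque': array([-0.0185652 , -0.0155293 ,  0.02865673]), 'opening': 0.9959441931331822}
```

View pics/s0.png

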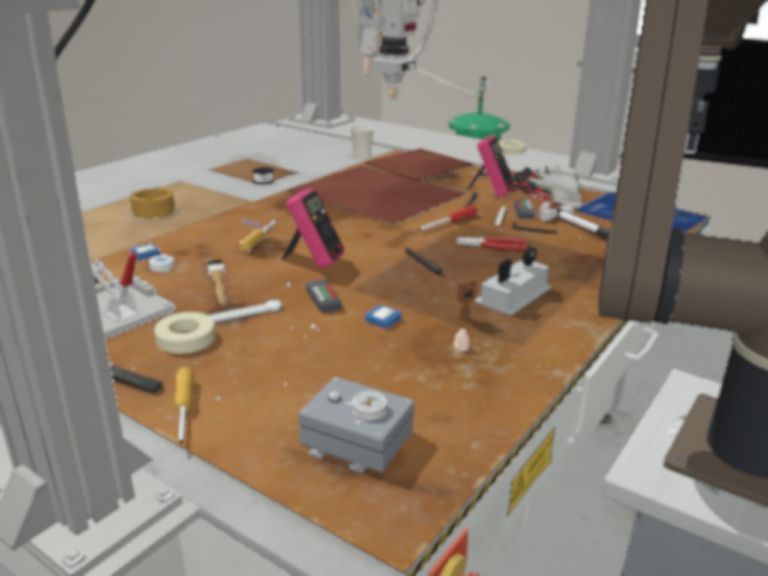

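View pics/t0.png

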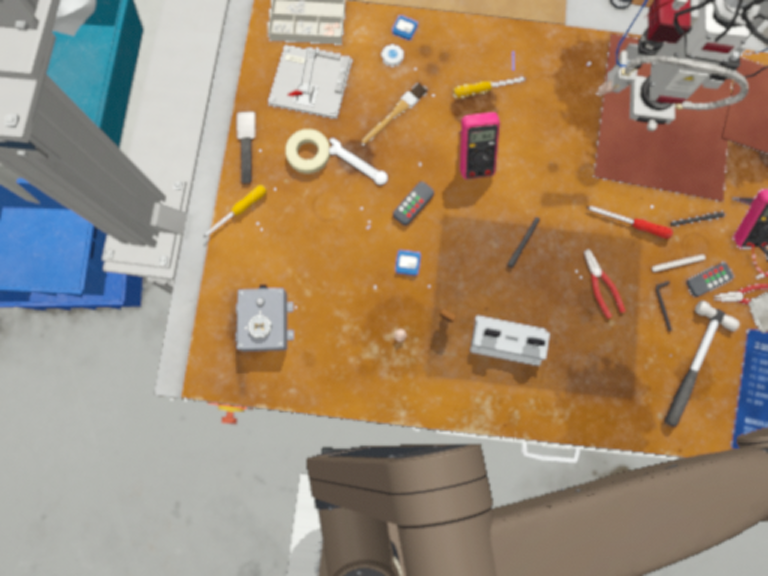

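The scene view (1.5x) shows the lock box at (357,420) and the key block at (515,285), with heads at (505,270) and (530,255). The brown decoy is at (467,295). In the top view (1.5x) the box is at (262,320), the block at (510,340) with heads at (492,335) and (541,341), and the decoy at (446,318). Next I'll crop in close.

Run:
```python
import cv2,numpy as np
s=cv2.imread('pics/raw_s0.png');t=cv2.imread('pics/raw_t0.png')
def c(im,x,y,w,h,k): return cv2.resize(im[y:y+h,x:x+w],(w*k,h*k),interpolation=cv2.INTER_CUBIC)
a=np.hstack([c(s,300,155,80,60,5),c(t,300,200,80,60,5)])
b=np.hstack([c(s,195,245,80,60,5),c(t,140,185,80,60,5)])
cv2.imwrite('pics/c0.png',np.vstack([a,b]))
```

```text
(no output)
```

View pics/c0.png

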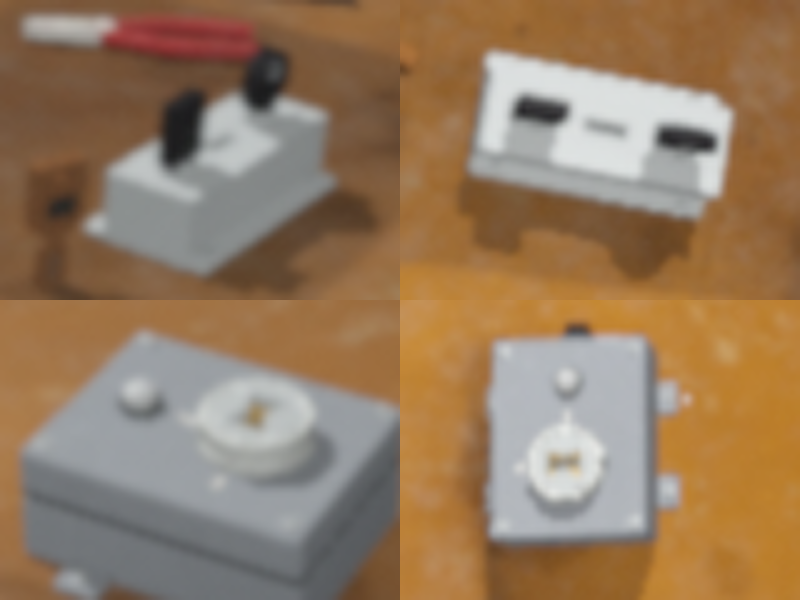

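Candidates in the scene raw image:
- Square black head at about (337,181)
- Round head with a hole at about (353,171)
- Brown decoy at about (311,196)

The scene camera sits at +y, so the square key is the left one in the top view, raw (328,222). Next I'll fit the block and box poses.

```bash
cat > fit.py <<'E'
from h import *
from scipy.optimize import least_squares
def fit(obs,x0):
    def P(p,q): c,s=np.cos(p[2]),np.sin(p[2]); return [p[0]+c*q[0]-s*q[1],p[1]+s*q[0]+c*q[1],q[2]]
    f=lambda p:np.concatenate([proj(n,P(p,q))-np.array(uv) for n,q,uv in obs])
    r=least_squares(f,x0,x_scale=[.01,.01,.1],loss='soft_l1'); return r.x,f(r.x).reshape(-1,2)
T=lambda u,v,ox,oy:(ox+(u)/5-.4,oy+(v)/5-.4)
tb=lambda u,v:T(u-400,v,300,200); sb=lambda u,v:T(u,v,300,155)
tl=lambda u,v:T(u-400,v-300,140,185); sl=lambda u,v:T(u,v-300,195,245)
E
python3 - <<'E'
from fit import *
print('ends',atz('top',*tb(540,103),.085),atz('top',*tb(606,128),.042),atz('scene',*sb(218,140),.042))
h=.027;w=.075
B=[('top',(0,0,.042),tb(606,128)),('top',(h,w,.042),tb(487,52)),('top',(h,-w,.042),tb(735,107)),('top',(-h,-w,.042),tb(720,197)),('top',(-h,w,.042),tb(476,158)),
('scene',(0,0,.042),sb(218,140)),('scene',(h,w,.042),sb(107,172)),('scene',(-h,w,.042),sb(195,207)),('scene',(-h,-w,.042),sb(328,113))]
p,r=fit(B,[.5,-.15,-.2]);print('block',p,np.round(r,1).tolist())
c,s=np.cos(p[2]),np.sin(p[2])
print('key',p[0]-s*.045,p[1]+c*.045, 'round',p[0]+s*.045,p[1]-c*.045)
h,w=.062,.048
L=[('top',(-.018,0,.066),tl(565,462)),('top',(.034,0,.062),tl(567,380)),('top',(h,w,.052),tl(490,338)),('top',(h,-w,.052),tl(652,336)),('top',(-h,-w,.052),tl(650,543)),('top',(-h,w,.052),tl(492,543)),
('scene',(-.018,0,.066),sl(257,414)),('scene',(h,-w,.052),sl(145,332)),('scene',(h,w,.052),sl(23,455)),('scene',(-h,-w,.052),sl(400,410)),('scene',(-h,w,.052),sl(303,550))]
p,r=fit(L,[.5,.3,0]);print('box',p,np.round(r,1).tolist())
c,s=np.cos(p[2]),np.sin(p[2]);print('hole',p[0]-c*.018,p[1]-s*.018, atz('top',*tl(565,462),.066),atz('scene',*sl(257,414),.066))
E
```

```text
ends [ 0.47814961 -0.19019946  0.085     ] [ 0.47351196 -0.23863168  0.042     ] [ 0.47642093 -0.24405359  0.042     ]
block [ 0.47278019 -0.23866189 -0.06695056] [[-0.0, 0.2], [1.3, 2.5], [-0.7, 0.3], [-0.1, -0.5], [0.7, -1.6], [0.3, 1.0], [0.1, 0.6], [-0.3, -0.5], [-0.6, 0.7]]
key 0.47579071395572936 -0.1937627102314668 round 0.4697696643311514 -0.2835610785987059
box [0.45111238 0.27766302 0.15230684] [[0.1, 0.5], [0.0, 0.2], [0.7, 0.8], [-0.9, 0.2], [-0.4, -1.3], [-0.1, -0.3], [0.2, 0.2], [-0.5, -0.1], [-1.0, -0.5], [2.2, 0.3], [-0.0, -0.7]]
hole 0.43332074926696296 0.27493208392765 [0.43478029 0.2756021  0.066     ] [0.43402283 0.27460072 0.066     ]
```

{"op": "apply_moves", "data": {
  "moves": [
    [[0.0286,-0.0245,0,0,0,0,-1],[0.0286,-0.0245,0,0,0,0,-1],[0.0286,-0.0245,0,0,0,0,-1],[0.0286,-0.0245,0,0,0,0,-1],[0.0286,-0.0245,0,0,0,0,-1],[0.0286,-0.0245,0,0,0,0,-1],[0.0286,-0.0245,0,0,0,0,-1],[0.0286,-0.0245,0,0,0,0,-1],[0.0286,-0.0245,0,0,0,0,-1],[0.0286,-0.0245,0,0,0,0,-1],[0.0286,-0.0245,0,0,0,0,-1],[0.0286,-0.0245,0,0,0,0,-1]]
  ],
  "force": 60
}}

```text
time: 1.3
eef_pos: [0.477, -0.1782, 0.2239]
tcp_rot: [0.976, 0.219, -0.002, -0.006]
contact_force: [0.1, -0.5, 0.5]
opening: 1.002
```

{"op": "apply_moves", "data": {
  "moves": [
    [[0,0,0,0,0,-8,-1],[0,0,0,0,0,-8,-1],[0,0,0,0,0,-8,-1],[0,0,0,0,0,-8,-1],[0,0,0,0,0,-8,-1],[0,0,0,0,0,-8,-1],[0,0,0,0,0,-8,-1],[0,0,0,0,0,-4,-1],[0,0,0,0,0,0,-1]]
  ]
}}

```text
time: 2.2
eef_pos: [0.4758, -0.1699, 0.2189]
tcp_rot: [0.717, 0.697, 0.001, -0.011]
contact_force: [1.3, -0.1, 0.0]
opening: 0.998
```

```bash
cat > to.py <<'E'
import sys
from h import *
from scipy.spatial.transform import Rotation as R
def st():
    s=ctrl.get_state();M=R.from_quat(s['tcp_rot']).as_matrix()
    print('t',round(s['time'],2),'pos',np.round(s['eef_pos'],4),'yaw',round(np.arctan2(M[1,0],M[0,0]),4),'tilt z',np.round(M[:,2],4),'F',np.round(s['contact_force'],1),'T',np.round(s['wrist_torque'],2),'op',round(s['opening'],3),'q',np.round(s['qpos'],3))
    return s,M
def to(x,y,z,yaw):
    s,M=st(); Z=np.array([0,0,-1.]);X=np.array([np.cos(yaw),np.sin(yaw),0]);G=np.c_[X,np.cross(Z,X),Z]
    print('shift',np.round(M.T@(np.array([x,y,z])-s['eef_pos']),4),'rot',np.round(np.degrees(R.from_matrix(M.T@G).as_rotvec()),2))
if __name__=='__main__': to(*map(float,sys.argv[1:]))
E
python3 to.py .476 -.193 .16 1.504
python3 - <<'E'
from h import *
import cv2
snap('scene','s1.png',(270,130,400,230),4);snap('top','t1.png',(280,180,400,270),4)
a=cv2.imread('pics/s1.png');b=cv2.imread('pics/t1.png')
a=a[:360,:480];cv2.imwrite('pics/k1.png',cv2.resize(np.vstack([a,b[:, :480]]),None,fx=.82,fy=.82))
E
```

```text
t 2.2 pos [ 0.4758 -0.1699  0.2189] yaw 1.5422 tilt z [-0.0146  0.0172 -0.9997] F [ 1.3 -0.1  0. ] T [-0.03 -0.04 -0.01] op 0.998 q [-0.548 -0.071  1.989  0.007  1.245 -0.522]
shift [-0.0241  0.0017  0.0585] rot [-0.88 -0.95  2.2 ]
```

View pics/k1.png

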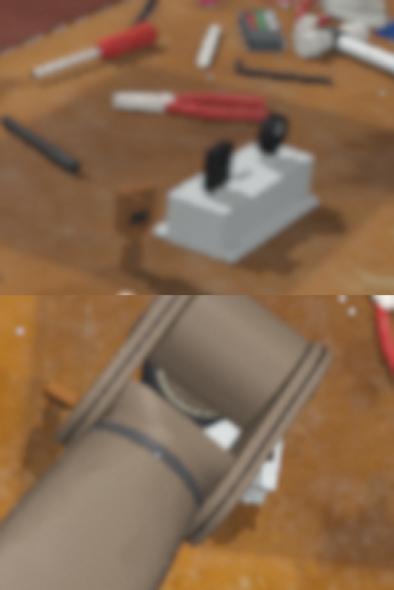

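The scene crop shows the square key at the near end of the block and the round one at the far end. The arm hides the block in the top view. I'll lower the arm and check the alignment.

{"op": "apply_moves", "data": {
  "moves": [
    [[-0.006,0.0005,0.015,-0.9,-1.0,2.2,-0.6],[-0.006,0,0.015,0,0,0,-0.6],[-0.006,0,0.015,0,0,0,-0.6],[-0.005,0,0.015,0,0,0,-0.6],[0,0,0.015,0,0,0,-0.6],[0,0,0.01,0,0,0,-0.6],[0,0,0,0,0,0,-0.6]]
  ]
}}

```text
time: 3.0
eef_pos: [0.4752, -0.1937, 0.1316]
tcp_rot: [0.735, 0.678, 0.0, 0.002]
contact_force: [-0.2, 0.0, 0.5]
opening: 0.8
```

```bash
python3 to.py .476 -.193 .052 1.504
python3 - <<'E'
from fit import *
a=atz('top',*tb(487,52),.042);b=atz('top',*tb(735,107),.042);d=b-a;print('yaw edge',np.arctan2(d[0],-d[1]),np.linalg.norm(d))
a=atz('top',*tb(515,98),.085);b=atz('top',*tb(568,103),.085);d=b-a;print('yaw head',np.arctan2(d[0],-d[1]),np.linalg.norm(d),(a+b)/2)
a=sb(183,93);print(atz('scene',*a,.085),atz('scene',*sb(187,168),.0465))
snap('scene','s2.png',(290,100,400,220),5)
E
```

```text
t 3.0 pos [ 0.4752 -0.1937  0.1316] yaw 1.4913 tilt z [ 0.0028 -0.0027 -1.    ] F [-0.2  0.   0.5] T [-0.03  0.02  0.04] op 0.8 q [-5.850e-01  3.500e-02  2.055e+00 -1.000e-03  1.047e+00 -5.050e-01]
shift [0.001  0.0005 0.0796] rot [ 0.17  0.14 -0.73]
yaw edge -0.1037237892026529 0.15734054837815442
yaw head 0.022064503855275756 0.03192147664193443 [ 0.47975243 -0.19096857  0.085     ]
[ 0.48110475 -0.20112123  0.085     ] [ 0.47005817 -0.19163211  0.0465    ]
```

View pics/s2.png

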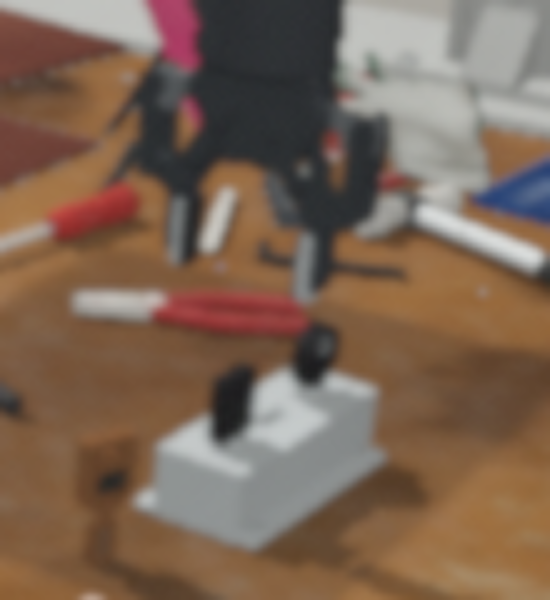

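The scene crop shows the fingers straddling the line above the square key's head (234,400). The pose agrees with the fit, so I'll descend and close.

{"op": "apply_moves", "data": {
  "moves": [
    [[0.001,0.0005,0.015,0.1,0.1,0,-0.6],[0,0,0.015,0,0,0,-0.6],[0,0,0.015,0,0,0,-0.6],[0,0,0.015,0,0,0,-0.6],[0,0,0.01,0,0,0,-0.6],[0,0,0.006,0,0,0,-0.6],[0,0,0.0,0,0,0,-0.3],[0,0,0.0,0,0,0,0]]
  ]
}}

```text
time: 3.85
eef_pos: [0.4799, -0.1942, 0.0552]
tcp_rot: [0.735, 0.678, 0.001, 0.005]
contact_force: [-0.4, -0.4, -0.4]
opening: 0.504
```

```bash
python3 to.py .476 -.193 .052 1.491
python3 - <<'E'
from h import *
snap('scene','s3.png',(300,120,380,200),7)
E
```

```text
t 3.85 pos [ 0.4799 -0.1942  0.0552] yaw 1.4909 tilt z [ 0.0094 -0.0058 -0.9999] F [-0.4 -0.4 -0.4] T [ 0.01  0.01 -0.06] op 0.504 q [-0.581  0.16   2.085  0.     0.886 -0.501]
shift [ 0.0009 -0.004   0.0031] rot [ 0.56  0.29 -0.  ]
```

View pics/s3.png

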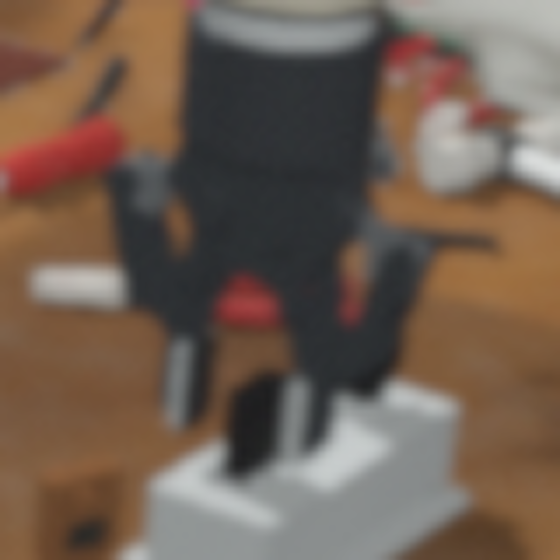

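The fingers straddle the head, with finger tips at (183,425) and (293,455) and the head edge at (241,430). It looks centred. I'll close softly and read the force.

{"op": "apply_moves", "data": {
  "moves": [
    [[0.001,-0.0015,0.003,0.5,0.3,0,0],[0,0,0.0,0,0,0,0.4],[0,0,0,0,0,0,0.7],[0,0,0,0,0,0,1],[0,0,0,0,0,0,1],[0,0,0,0,0,0,1]]
  ],
  "force": 25
}}

```text
time: 4.5
eef_pos: [0.4772, -0.1931, 0.0531]
tcp_rot: [0.735, 0.679, -0.001, -0.001]
contact_force: [-1.1, -0.8, -0.8]
opening: 0.138
```

```bash
python3 to.py .478 -.193 .052 1.491
```

```text
t 4.5 pos [ 0.4772 -0.1931  0.0531] yaw 1.4917 tilt z [-2.4e-03  3.0e-04 -1.0e+00] F [-1.1 -0.8 -0.8] T [0.03 0.12 0.01] op 0.138 q [-5.810e-01  1.640e-01  2.084e+00 -1.000e-03  8.950e-01 -5.010e-01]
shift [0.0002 0.0007 0.0011] rot [-0.14 -0.01  0.04]
```

{"op": "apply_moves", "data": {
  "moves": [
    [[0,0,0,0,0,0,1],[0,0,-0.004,0,0,0,1],[0,0,-0.01,0,0,0,1],[0,0,-0.015,0,0,0,1],[0,0,-0.02,0,0,0,1],[0,0,-0.025,0,0,0,1],[0,0,-0.02,0,0,0,1],[0,0,-0.01,0,0,0,1],[0,0,0,0,0,0,1]]
  ],
  "force": 100
}}

```text
time: 5.4
eef_pos: [0.4805, -0.1938, 0.1665]
tcp_rot: [0.735, 0.678, 0.002, 0.004]
contact_force: [-0.0, 0.4, -0.6]
opening: 0.12
```

```bash
python3 to.py .434 .275 .16 1.72
python3 - <<'E'
from h import *
from fit import tl,sl
for a,b in (((490,338),(652,336)),((650,543),(492,543)),((492,543),(490,338)),((650,543),(652,336))):
    p=atz('top',*tl(*a),.052);q=atz('top',*tl(*b),.052);d=q-p;print(np.degrees(np.arctan2(d[1],d[0])),np.linalg.norm(d))
p=atz('top',*tl(565,462),.066);q=atz('top',*tl(567,380),.062);d=q-p;print(np.arctan2(d[1],d[0]),np.linalg.norm(d[:2]))
p=atz('scene',*sl(257,414),.066);q=atz('scene',*sl(140,383),.062);d=q-p;print(np.arctan2(d[1],d[0]),np.linalg.norm(d[:2]))
import cv2
t=cv2.imread('pics/raw_t0.png');s=cv2.imread('pics/raw_s0.png')
cv2.imwrite('pics/l.png',np.hstack([cv2.resize(t[190:235,157:197],(400,450),interpolation=cv2.INTER_CUBIC),cv2.resize(s[250:295,215:265],(400,360),interpolation=cv2.INTER_CUBIC)[:,:400] if 0 else cv2.resize(s[250:295,220:260],(400,450),interpolation=cv2.INTER_CUBIC)]))
E
```

```text
t 5.4 pos [ 0.4805 -0.1938  0.1665] yaw 1.4911 tilt z [ 0.0083 -0.0034 -1.    ] F [-0.   0.4 -0.6] T [ 0.04  0.   -0.02] op 0.12 q [-5.800e-01 -1.000e-03  2.022e+00  2.000e-03  1.112e+00 -5.010e-01]
shift [ 0.4636 -0.0837  0.0045] rot [  0.47   0.21 -13.11]
-82.44558676297547 0.10107792028247481
96.97228619885084 0.09681025861008401
9.85050691652785 0.12749665849525665
7.927218588338475 0.12838059126826268
0.14622016028307994 0.05120408515540791
0.11606631572696342 0.0537931575420707
```

View pics/l.png

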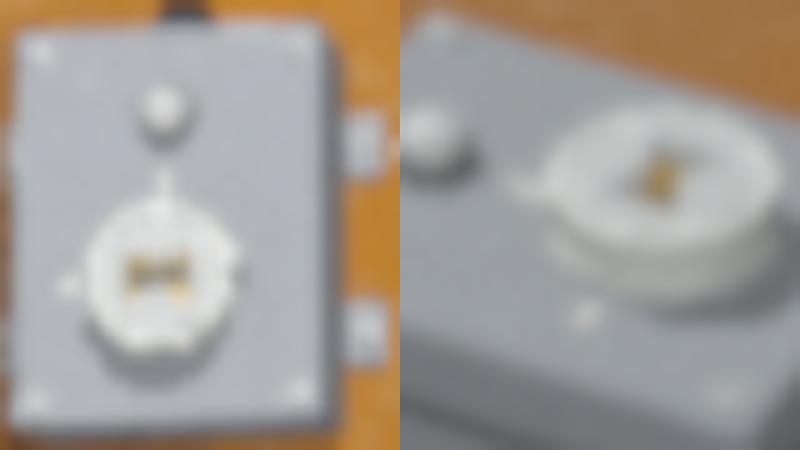

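The crops show the bow-tie keyhole at top raw (172.5,216.9) and scene raw (245.7,267.4). Now I'll traverse to it.

{"op": "apply_moves", "data": {
  "moves": [
    [[0.02,-0.004,0,0.4,0.2,0,1],[0.04,-0.007,0,0,0,0,1],[0.04,-0.007,0,0,0,0,1],[0.04,-0.007,0,0,0,0,1],[0.04,-0.007,0,0,0,0,1],[0.04,-0.007,0,0,0,0,1],[0.04,-0.007,0,0,0,0,1],[0.04,-0.007,0,0,0,0,1],[0.04,-0.007,0,0,0,0,1],[0.04,-0.007,0,0,0,0,1],[0.04,-0.007,0,0,0,0,1],[0.02,-0.004,0,0,0,0,1]]
  ]
}}

```text
time: 6.6
eef_pos: [0.4337, 0.265, 0.1575]
tcp_rot: [0.738, 0.675, -0.002, -0.002]
contact_force: [0.8, -0.8, -0.6]
opening: 0.128
```

```bash
python3 - <<'E'
from h import *
print(atz('top',172.45,216.85,.066),atz('scene',245.65,267.35,.066))
E
python3 to.py .434 .275 .12 1.711
```

```text
[0.43517859 0.27612784 0.066     ] [0.43466865 0.27487128 0.066     ]
t 6.6 pos [0.4337 0.265  0.1575] yaw 1.4819 tilt z [-5.8e-03  9.0e-04 -1.0e+00] F [ 0.8 -0.8 -0.6] T [ 0.02  0.   -0.05] op 0.128 q [ 0.347 -0.006  2.044  0.003  1.108  0.435]
shift [ 0.01   -0.0003  0.0376] rot [ -0.33  -0.06 -13.13]
```

{"op": "apply_moves", "data": {
  "moves": [
    [[0.005,0,0.01,-0.3,0,-6.5,1],[0.005,0.002,0.012,0,0,-6.5,1],[0,0,0.01,0,0,0,1],[0,0,0.004,0,0,0,1],[0,0,0,0,0,0,1]]
  ]
}}

```text
time: 7.1
eef_pos: [0.4325, 0.2783, 0.1159]
tcp_rot: [0.653, 0.757, -0.002, -0.002]
contact_force: [0.5, -0.4, -1.2]
opening: 0.124
```

```bash
python3 to.py .4348 .2754 .119 1.711
python3 - <<'E'
from h import *
snap('scene','s4.png',(190,205,290,305),6)
E
```

```text
t 7.1 pos [0.4325 0.2783 0.1159] yaw 1.7186 tilt z [-6.2e-03 -7.0e-04 -1.0e+00] F [ 0.5 -0.4 -1.2] T [-0.01 -0.02 -0.  ] op 0.124 q [3.730e-01 6.500e-02 2.057e+00 2.000e-03 1.026e+00 2.250e-01]
shift [-0.0032  0.0018 -0.0031] rot [-0.36 -0.01  0.44]
```

View pics/s4.png

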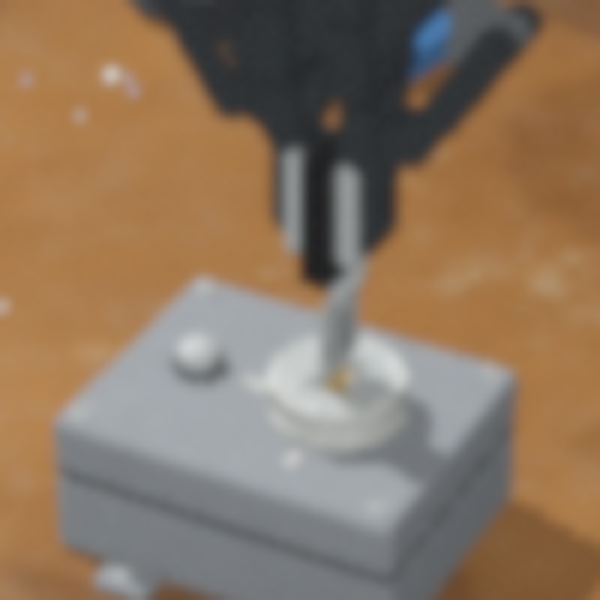

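The scene crop shows the blade just above the keyhole, tip at about (335,368) and hole at (340,378). I'll overlay the model to find where the key sits in the grip.

```bash
cat > ov.py <<'E'
from to import *
def ov(raw,out,d,dz=.0111,crop=(225,230,275,280),k=11,dx=0):
    s=ctrl.get_state();M=R.from_quat(s['tcp_rot']).as_matrix();p=s['eef_pos']
    im=cv2.imread('pics/raw_'+raw);x0,y0,x1,y1=crop;im=cv2.resize(im[y0:y1,x0:x1],None,fx=k,fy=k,interpolation=cv2.INTER_CUBIC)
    im2=im.copy()
    def P(a): # key coords: x=thick (tool y), y=width(tool x), z up
        w=p+M@np.array([a[1]+d,a[0]+dx,dz-a[2]]);return P2(w)
    def P2(w): u=proj('scene',w);return tuple(int(v) for v in ((u-[x0,y0]+.5)*k))
    def box(x,y,z0,z1,c):
        q=[[P((i*x,j*y,z)) for i,j in((1,1),(1,-1),(-1,-1),(-1,1))] for z in(z0,z1)]
        for r in q: cv2.polylines(im2,[np.array(r)],True,c,1)
        for a,b in zip(*q): cv2.line(im2,a,b,c,1)
    box(.0025,.009,-.032,-.008,(0,0,255));box(.006,.016,.0045,.043,(255,0,0))
    h=[.4348,.2754,.066];b=.14;X=np.array([np.cos(b),np.sin(b),0]);Y=np.array([-np.sin(b),np.cos(b),0])
    for r in (.0235,): cv2.polylines(im2,[np.array([P2(h+r*(np.cos(t)*X+np.sin(t)*Y)) for t in np.linspace(0,6.28,40)])],True,(0,255,0),1)
    cv2.polylines(im2,[np.array([P2(h+i*.0035*X+j*.01025*Y) for i,j in((1,1),(1,-1),(-1,-1),(-1,1))])],True,(0,255,0),1)
    cv2.imwrite('pics/'+out,np.hstack([im,im2])[:, :])
E
python3 - <<'E'
from ov import *
ov('s4.png','o4.png',0,crop=(230,225,266,279))
E
```

```text
(no output)
```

View pics/o4.png

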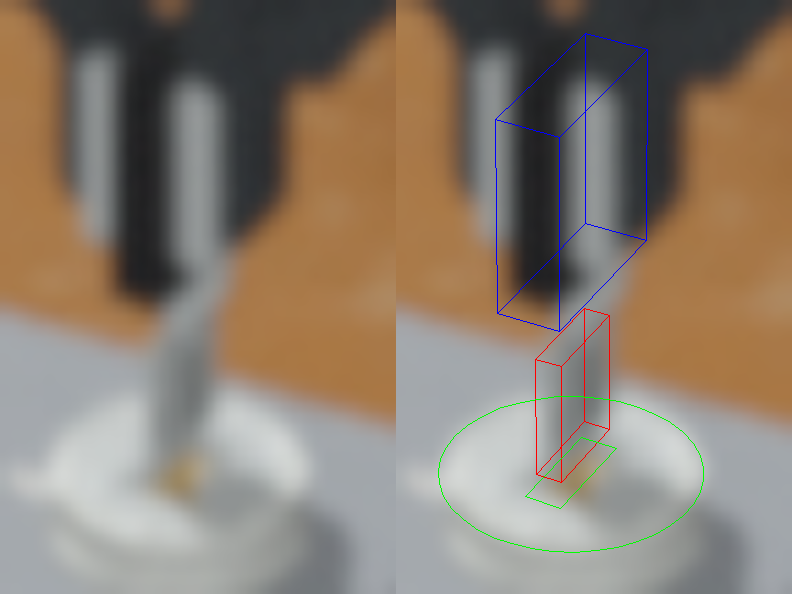

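Run:
```python
from ov import *
c=(230,225,266,279)
ov('s4.png','a.png',-.003,crop=c);ov('s4.png','b.png',-.005,crop=c)
a=cv2.imread('pics/a.png')[:,396:];b=cv2.imread('pics/b.png')[:,396:]
cv2.imwrite('pics/o5.png',np.hstack([a,b]))
```

```text
(no output)
```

View pics/o5.png

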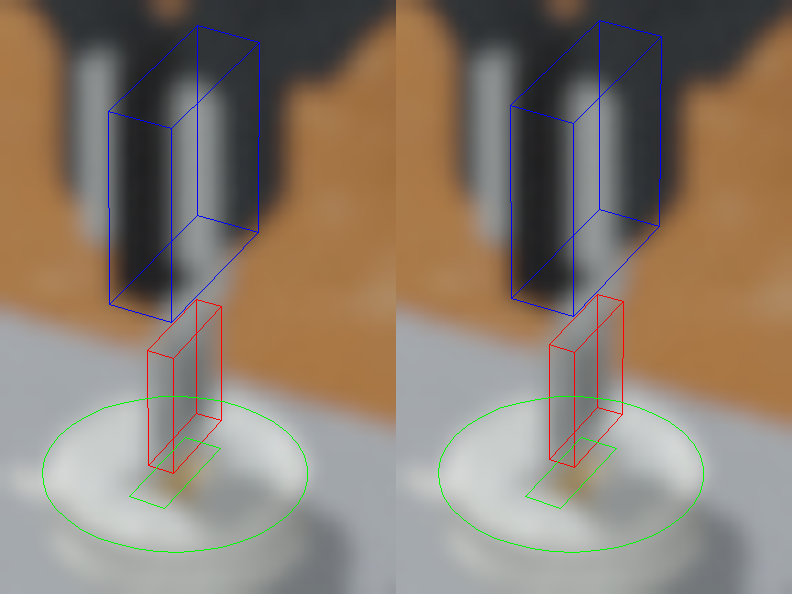

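With d near -3 to -4 mm the overlay fits both blade and head. I'll align the tip to the hole with d = -3 mm, then lower and feel for contact.

{"op": "apply_moves", "data": {
  "moves": [
    [[0,0.002,0,-0.4,0,0.4,1],[0,0,0.002,0,0,0,1],[0,0,0.002,0,0,0,1],[0,0,0.002,0,0,0,1],[0,0,0.002,0,0,0,1],[0,0,0.002,0,0,0,1]]
  ]
}}

```text
time: 7.75
eef_pos: [0.4369, 0.278, 0.1086]
tcp_rot: [0.657, 0.753, 0.003, 0.002]
contact_force: [-3.3, -0.8, 10.2]
opening: 0.12
```

```bash
python3 to.py .4344 .2784 .096 1.711
```

```text
t 7.75 pos [0.4369 0.278  0.1086] yaw 1.7067 tilt z [ 0.0059  0.0021 -1.    ] F [-3.3 -0.8 10.2] T [-0.2   0.62 -0.01] op 0.12 q [ 0.371  0.077  2.059 -0.     0.999  0.235]
shift [ 0.0007 -0.0025  0.0126] rot [ 0.35 -0.07 -0.25]
```

{"op": "apply_moves", "data": {
  "moves": [
    [[0,-0.001,0,0.3,0,-0.2,1],[0,-0.001,0,0,0,0,1],[0,-0.001,0,0,0,0,1],[0,0,0.001,0,0,0,1],[0,0,0.001,0,0,0,1]]
  ]
}}

```text
time: 8.25
eef_pos: [0.4339, 0.2777, 0.1064]
tcp_rot: [0.656, 0.755, 0.001, -0.0]
contact_force: [-0.1, -0.4, -1.0]
opening: 0.12
```

```bash
python3 to.py .4344 .2784 .096 1.711
```

```text
t 8.25 pos [0.4339 0.2777 0.1064] yaw 1.7105 tilt z [ 0.0013  0.0016 -1.    ] F [-0.1 -0.4 -1. ] T [-0.03 -0.02 -0.03] op 0.12 q [3.720e-01 7.600e-02 2.064e+00 1.000e-03 9.990e-01 2.310e-01]
shift [0.0006 0.0006 0.0104] rot [ 0.08 -0.08 -0.03]
```

{"op": "apply_moves", "data": {
  "moves": [
    [[0,0,0.002,0,0,0,1],[0,0,0.002,0,0,0,1],[0,0,0.002,0,0,0,1],[0,0,0.002,0,0,0,1]]
  ]
}}

```text
time: 8.65
eef_pos: [0.4335, 0.2776, 0.0972]
tcp_rot: [0.656, 0.755, 0.001, -0.0]
contact_force: [-0.0, -0.1, -1.3]
opening: 0.124
```

```bash
python3 to.py .4344 .2784 .096 1.711
```

```text
t 8.65 pos [0.4335 0.2776 0.0972] yaw 1.7105 tilt z [ 4.0e-04  1.3e-03 -1.0e+00] F [-0.  -0.1 -1.3] T [-0.03  0.01  0.03] op 0.124 q [3.720e-01 9.000e-02 2.069e+00 1.000e-03 9.810e-01 2.310e-01]
shift [0.0006 0.001  0.0012] rot [ 0.03 -0.07 -0.03]
```

The blade is through the face plate. I'll press onto the upper disc and check the force.

{"op": "apply_moves", "data": {
  "moves": [
    [[0,0,0.0015,0,0,0,1],[0,0,0.0015,0,0,0,1],[0,0,0.0015,0,0,0,1]]
  ]
}}

```text
time: 8.95
eef_pos: [0.4338, 0.2778, 0.0953]
tcp_rot: [0.656, 0.755, -0.0, -0.001]
contact_force: [-4.6, -2.2, 9.2]
opening: 0.127
```

{"op": "apply_moves", "data": {
  "moves": [
    [[0,0.0003,0.0015,0,0,5,1],[0,0.0003,0.0015,0,0,5,1],[0,0.0003,0.0015,0,0,5,1]]
  ]
}}

```text
time: 9.25
eef_pos: [0.4345, 0.2776, 0.0936]
tcp_rot: [0.752, 0.66, -0.002, -0.001]
contact_force: [-2.1, -0.7, 2.5]
opening: 0.127
```

```bash
python3 to.py .4344 .2784 .088 1.711
```

```text
t 9.25 pos [0.4345 0.2776 0.0936] yaw 1.4409 tilt z [-0.0044 -0.0019 -1.    ] F [-2.1 -0.7  2.5] T [-0.11  0.51  0.05] op 0.127 q [ 0.372  0.1    2.066 -0.     0.98   0.502]
shift [ 0.0008 -0.0002  0.0056] rot [ -0.26   0.11 -15.48]
```

{"op": "apply_moves", "data": {
  "moves": [
    [[0,0,0.002,0,0,0,1],[0,0,0.002,0,0,0,1],[0,0.0002,0.002,0,0,4,1],[0,0,0.002,0,0,0,1]]
  ]
}}

```text
time: 9.65
eef_pos: [0.4348, 0.2777, 0.0876]
tcp_rot: [0.773, 0.634, -0.003, -0.001]
contact_force: [-6.4, -2.9, 18.4]
opening: 0.123
```

```bash
python3 to.py .4344 .2784 .088 1.711
```

```text
t 9.65 pos [0.4348 0.2777 0.0876] yaw 1.3741 tilt z [-0.0062 -0.0028 -1.    ] F [-6.4 -2.9 18.4] T [-0.55  1.4   0.01] op 0.123 q [ 0.372  0.111  2.067 -0.     0.97   0.569]
shift [ 0.0006 -0.0005 -0.0004] rot [ -0.35   0.17 -19.31]
```

It dropped through the upper disc and now rests on the lower one. I'll rock the other way with a lighter press.

{"op": "apply_moves", "data": {
  "moves": [
    [[0,0,0,0,0,-3,1],[0,-0.0002,0.0005,0.3,0,-4,1],[0,-0.0002,0.001,0,0,-4,1],[0,-0.0002,0.001,0,0,-4,1],[0,-0.0002,0.001,0,0,-4,1],[0,-0.0002,0.001,0,0,-4,1],[0,-0.0002,0.001,0,0,-4,1]]
  ]
}}

```text
time: 10.35
eef_pos: [0.4341, 0.2778, 0.0877]
tcp_rot: [0.592, 0.806, -0.006, -0.005]
contact_force: [-3.8, -1.9, 7.0]
opening: 0.125
```

```bash
python3 to.py .4344 .2784 .077 1.711
```

```text
t 10.35 pos [0.4341 0.2778 0.0877] yaw 1.8744 tilt z [-0.0152 -0.0041 -0.9999] F [-3.8 -1.9  7. ] T [-0.35  0.64 -0.09] op 0.125 q [3.710e-01 1.150e-01 2.063e+00 2.000e-03 9.800e-01 6.700e-02]
shift [0.0005 0.0006 0.0107] rot [-0.9   0.04  9.36]
```

{"op": "apply_moves", "data": {
  "moves": [
    [[0,-0.0002,0.001,-0.5,0,-4,1],[0,-0.0002,0.0012,-0.4,0,-4,1],[0,-0.0002,0.0012,0,0,-4,1],[0,0,0.0012,0,0,0,1],[0,0,0.0012,0,0,0,1]]
  ]
}}

```text
time: 10.85
eef_pos: [0.4332, 0.2776, 0.087]
tcp_rot: [0.497, 0.868, -0.002, -0.002]
contact_force: [-3.5, -0.7, 7.5]
opening: 0.123
```

```bash
python3 to.py .4344 .2784 .077 1.711
```

```text
t 10.85 pos [0.4332 0.2776 0.087 ] yaw 2.1004 tilt z [-5.7e-03 -4.0e-04 -1.0e+00] F [-3.5 -0.7  7.5] T [-0.39  0.71 -0.15] op 0.123 q [ 3.720e-01  1.090e-01  2.071e+00  2.000e-03  9.670e-01 -1.590e-01]
shift [0.0001 0.0015 0.01  ] rot [-0.32 -0.09 22.31]
```

{"op": "apply_moves", "data": {
  "moves": [
    [[0,0.0001,0.0015,0,0,2,1],[0,0.0001,0.0015,0,0,2,1],[0,0.0001,0.0015,0,0,2,1],[0,0.0001,0.0015,0,0,2,1],[0,0.0001,0.0015,0,0,2,1],[0,0.0001,0.0015,0,0,2,1]]
  ]
}}

```text
time: 11.45
eef_pos: [0.4335, 0.2775, 0.0787]
tcp_rot: [0.584, 0.811, -0.003, -0.003]
contact_force: [-3.3, -1.4, 7.8]
opening: 0.12
```

```bash
python3 to.py .4344 .2784 .077 1.711
```

```text
t 11.45 pos [0.4335 0.2775 0.0787] yaw 1.8934 tilt z [-0.0077 -0.002  -1.    ] F [-3.3 -1.4  7.8] T [-0.26  0.65  0.08] op 0.12 q [3.720e-01 1.240e-01 2.073e+00 1.000e-03 9.530e-01 4.800e-02]
shift [0.0006 0.0011 0.0017] rot [-4.600e-01  1.000e-02  1.045e+01]
```

Dropped through the lower disc: the key is about 2 mm above the face. I'll press home while straightening.

{"op": "apply_moves", "data": {
  "moves": [
    [[0,0.0002,0.0015,-0.4,0,4,1],[0,0.0002,0.0015,0,0,4,1],[0,0.0001,0.0015,0,0,2.5,1],[0,0,0.0015,0,0,0,1],[0,0,0.0015,0,0,0,1]]
  ]
}}

```text
time: 11.95
eef_pos: [0.4339, 0.2776, 0.0772]
tcp_rot: [0.655, 0.756, -0.004, -0.001]
contact_force: [-5.5, -2.4, 11.9]
opening: 0.123
```

```bash
python3 to.py .4344 .2784 .077 1.711
```

```text
t 11.95 pos [0.4339 0.2776 0.0772] yaw 1.714 tilt z [-0.0066 -0.0039 -1.    ] F [-5.5 -2.4 11.9] T [-0.46  0.96  0.05] op 0.123 q [ 3.730e-01  1.270e-01  2.072e+00 -2.000e-03  9.500e-01  2.300e-01]
shift [0.0007 0.0006 0.0002] rot [-0.41  0.17  0.17]
```

Key is home (TCP z 0.0772, expected 0.077). Now the clockwise turn.

{"op": "apply_moves", "data": {
  "moves": [
    [[0,0.0003,0.0007,0,0,6,1],[0,0.0003,0.0007,0,0,6,1],[0,0.0003,0.0007,0,0,6,1],[0,0.0003,0.0007,0,0,6,1],[0,0.0003,0.0007,0,0,6,1],[0,0.0003,0.0007,0,0,6,1]]
  ],
  "force": 120
}}

```text
time: 12.55
eef_pos: [0.4352, 0.2775, 0.0772]
tcp_rot: [0.858, 0.514, -0.006, 0.001]
contact_force: [-3.4, -2.3, 6.6]
opening: 0.117
```

```bash
python3 to.py .4344 .2784 .077 1.711
```

```text
t 12.55 pos [0.4352 0.2775 0.0772] yaw 1.0801 tilt z [-0.0101 -0.0084 -0.9999] F [-3.4 -2.3  6.6] T [-0.22  0.5   0.28] op 0.117 q [ 0.373  0.132  2.067 -0.005  0.955  0.866]
shift [ 0.0004 -0.0012  0.0002] rot [ -0.49   0.58 -36.15]
```

{"op": "apply_moves", "data": {
  "moves": [
    [[0,0.0003,0.0007,-0.3,0.4,6,1],[0,0.0003,0.0007,0,0.3,6,1],[0,0.0003,0.0007,0,0,6,1],[0,0.0003,0.0007,0,0,6,1],[0,0.0003,0.0007,0,0,6,1],[0,0.0003,0.0007,0,0,6,1]]
  ]
}}

```text
time: 13.15
eef_pos: [0.4359, 0.2763, 0.0772]
tcp_rot: [0.975, 0.222, -0.002, 0.003]
contact_force: [-3.2, -1.1, 5.1]
opening: 0.125
```

```bash
python3 to.py .4344 .2784 .077 .05
```

```text
t 13.15 pos [0.4359 0.2763 0.0772] yaw 0.4477 tilt z [-0.0025 -0.006  -1.    ] F [-3.2 -1.1  5.1] T [-0.22  0.61  0.32] op 0.125 q [ 0.37   0.128  2.071 -0.006  0.947  1.497]
shift [-0.0005 -0.0026  0.0002] rot [ 0.3   0.23 22.79]
```

{"op": "apply_moves", "data": {
  "moves": [
    [[0,0.0003,0.0007,0.1,0.2,6,1],[0,0.0003,0.0007,0,0.1,6,1],[0,0.0003,0.0007,0,0,5,1],[0,0.0003,0.0007,0,0,4,1],[0,0,0.0007,0,0,2,1],[0,0,0.0007,0,0,0.5,1],[0,0,0.0007,0,0,0.5,1]]
  ]
}}

```text
time: 13.85
eef_pos: [0.436, 0.2754, 0.0772]
tcp_rot: [1.0, 0.019, -0.001, 0.004]
contact_force: [-2.9, -0.9, 5.8]
opening: 0.122
```

```bash
python3 to.py .4344 .2784 .077 .05;python3 - <<'E'
from to import *
snap('scene','s5.png',(200,215,290,295),6)
for i in range(4): ctrl.read_camera('top')
st()
E
```

```text
t 13.85 pos [0.436  0.2754 0.0772] yaw 0.0382 tilt z [-0.0016 -0.0083 -1.    ] F [-2.9 -0.9  5.8] T [-0.2   0.62  0.38] op 0.122 q [ 0.37   0.127  2.072 -0.009  0.947  1.908]
shift [-0.0015 -0.003   0.0002] rot [ 0.47  0.11 -0.68]
t 14.1 pos [0.436  0.2754 0.0772] yaw 0.0384 tilt z [-0.0015 -0.0083 -1.    ] F [-3.2 -1.   5.7] T [-0.27  0.62  0.35] op 0.121 q [ 0.37   0.127  2.072 -0.009  0.947  1.907]
```

View pics/s5.png

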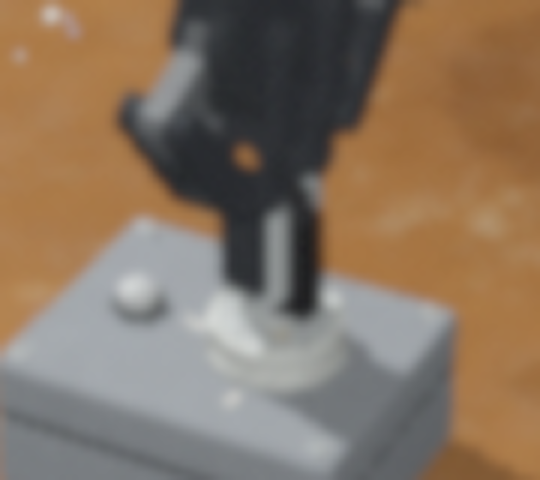

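The crop shows the key seated in the cylinder and gripped, with the gripper turned a quarter turn. The hold is steady: torque about 0.36 N m, z and yaw constant over 0.25 s.

```bash
python3 -c "
from plant import ctrl
print(ctrl.sign_off())"
```

```text
the job is handed in; nothing more can be done
None
```

I took the square-headed key out of the block, put it in the key switch and rocked it through both discs until it was home. I then turned it clockwise and handed the job in with the key still gripped at 120 N and held turned. The sign-off gave no verdict.

Last checks, at 14.1 s on the clock:
- **Seating:** the shoulder was about 0.1 mm from the face, worked out from the tool height of 77.2 mm. The tool was within 0.01 rad of upright.
- **Turn:** the tool had turned about 1.68 rad clockwise. The return torque was 0.35–0.38 N m, close to the 0.4 N m expected at the quarter turn. I could not read the plug angle itself.
- **Hold:** the tool's position and angle stayed steady over the last 0.25 s, with about 6 N of downward press.
- **Centring:** the key sits about 3 mm off-centre along its width in the jaws. From that estimate its axis is within about 2 mm of the keyhole; I did not measure this separately once it was turned.

The first touch landed on the face plate about 2.5 mm off, and a small sideways shift cleared it. In the pictures I took near the block, the round-headed key had not moved. I did not take a final picture of it or the other things.

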